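Lift the strainer from the irrigation filter on a lifting pin and hold it tipped

TASK

Inspect the irrigation filter's strainer: pick up the lifting pin by its handle, push the pin's rod through both eyelets of the strainer until its guard is close up to the first eyelet, and draw the strainer straight up, still upright, until it is completely out of the filter body. Then raise the point of the pin by about 35 degrees, so that the strainer tips back with its open mouth towards the handle, and finish while still holding it there, still and well clear above the filter, carried by the pin alone. Keep the fingers off the strainer and leave the cap and the other things on the bench where they are.

Things in the scene. Friction and masses are not known exactly. Their poses are not given: they have to be found in the camera images.
- lifting_pin: hand tool lying on the bench. Origin on the bench below its round guard (24 mm across, x -2 to 2 mm); +x along the steel rod, -x along the wooden handle; centre line 13 mm above the origin. Rod 8 mm thick, last 9 mm tapered, point at x = 75 mm. Handle square, 26 x 26 mm, x -98 to -12 mm (brass ferrule between). 110 g, balances in the front half of the handle
- pin_tip (a point): the point of the lifting pin's rod, on its centre line
- pin_guard (a point): centre of the guard's face on the rod side, on the centre line, 73 mm behind the point
- strainer: grey-framed mesh basket, 51 mm across, open at the top, hanging by its 71 mm flange (65 mm up, 5 mm thick) in the filter body. Origin: centre of its bottom, z up. Two lugs 5 mm thick at x = -29 and +29 mm, 26 mm wide, top 100 mm up, each with a 14 mm eyelet 87 mm up, both in line along x. About 90 g; lifts out without sticking (3 mm play all round), swings freely on the rod
- eye_a (a point): centre of the eyelet at the strainer's x = -29 mm (the one nearer the robot)
- eye_b (a point): centre of the eyelet at the strainer's x = +29 mm (the one farther from the robot)
- filter_body: black upright filter body, 76 mm across (foot 94 mm), open at the top, fixed on a 150 x 120 x 15 mm wooden board; does not move. Origin on the bench under its axis; rim 105 mm above the bench, bore 58 mm. Hose tails along own +y and -y to 72 mm from the axis, 45 mm up
- filter_cap: the filter's unscrewed black ribbed cap, 92 mm across, 45 mm high, on the bench; to be left alone; origin at the centre of its underside
- clay_pot: small terracotta pot, 65 mm across, 63 mm high, standing on the bench behind the lifting pin; to be left alone; origin under its centre
- secateurs_1: secateurs with red grips, 195 x 85 x 20 mm, lying on the bench; to be left alone; origin under the middle, long way along own x
Not all that is in view belongs to the job. What is shaped like the strainer but green or purple is not meant.

How it is judged:
On the way, in this order (a step that is already met when the one before it is completed fails the run):
1. the pin's rod is through both eyelets, guard close to the first, while the strainer still hangs in the filter body (y of pin_tip in the frame of strainer between -0.007 and 0.007 m and z of pin_tip in the frame of strainer between 0.08 and 0.094 m and y of pin_guard in the frame of strainer between -0.007 and 0.007 m and z of pin_guard in the frame of strainer between 0.08 and 0.094 m and ((x of pin_tip in the frame of strainer above 0.034 m and x of pin_guard in the frame of strainer above -0.048 m) or (x of pin_tip in the frame of strainer below -0.034 m and x of pin_guard in the frame of strainer below 0.048 m)) and height (world z) of strainer below 0.055 m), for 0.1 s.
2. carried by the pin, the strainer is drawn up, upright (within 20 degrees), until its bottom is above the rim (y of pin_tip in the frame of strainer between -0.007 and 0.007 m and z of pin_tip in the frame of strainer between 0.08 and 0.094 m and y of pin_guard in the frame of strainer between -0.007 and 0.007 m and z of pin_guard in the frame of strainer between 0.08 and 0.094 m and ((x of pin_tip in the frame of strainer above 0.034 m and x of pin_guard in the frame of strainer above -0.048 m) or (x of pin_tip in the frame of strainer below -0.034 m and x of pin_guard in the frame of strainer below 0.048 m)) and height (world z) of strainer above 0.108 m and angle between strainer's own z axis and vertical below 0.35 rad), for 0.1 s.
At the end, for the whole second after the job is handed in: The fingers hold the pin, its rod (20-50 degrees upward) is through both eyelets, point 34+ mm past the strainer's middle, guard within 48 mm of it; the strainer hangs on the pin alone, still (<0.05 m/s), bottom over 125 mm above the bench, tipped 22-50 degrees, off fingers and filter body (y of pin_tip in the frame of strainer between -0.007 and 0.007 m and z of pin_tip in the frame of strainer between 0.08 and 0.094 m and y of pin_guard in the frame of strainer between -0.007 and 0.007 m and z of pin_guard in the frame of strainer between 0.08 and 0.094 m and ((x of pin_tip in the frame of strainer above 0.034 m and x of pin_guard in the frame of strainer above -0.048 m) or (x of pin_tip in the frame of strainer below -0.034 m and x of pin_guard in the frame of strainer below 0.048 m)) and contact force between strainer and filter_body below 0.1 N and height (world z) of strainer above 0.125 m and angle between strainer's own z axis and vertical between 0.38 and 0.87 rad and angle between pin_tip's own x axis and vertical between 0.7 and 1.22 rad and contact force between the fingers and lifting_pin above 1 N and contact force between lifting_pin and strainer above 0.3 N and contact force between the fingers and strainer below 0.3 N and linear speed of strainer below 0.05 m/s); the arm keeps its last pose, push and grip.
It fails at once if the fingers press on the strainer (contact force between the fingers and strainer above 1.5 N).
It fails at once if the cap, the clay pot or the secateurs are shifted by more than 30 mm (distance of any of filter_cap, clay_pot, secateurs_1 from where it was at the start of the episode above 0.03 m).
It also fails if it takes over 54 s, if anything falls off the work surface, if the arm or the gripper's body presses on something with over 40 N, if the wrist force passes 120 N, or if a joint passes its speed limit or range.

ROBOT

A 6-joint arm with a two-finger parallel gripper is mounted at the origin on a cart in front of the work surface, level with it; the furniture and walls round the work are solid. World frame = base frame: x ahead of the robot, y to its left, z up, the work surface at z = 0. Lengths are in m, angles in rad, forces in N, time in s.
With the tool pointing down it reaches from about 0.3 to 0.875 m from the base axis. Payload 4.2 kg.
Tool frame: the origin (TCP) lies at the centre of the arm's flange, where the gripper is bolted on; the fingertips stand 173 mm ahead of it and the grasp point (between the pads) lies 155 mm ahead of it (manip.tip_extent is the distance from the TCP to the fingertips, in m); z points along the fingers, y is the line along which they close (so a half turn about z gives the same grasp; the last joint's range is limited). The gripper opens to 85 mm and grips with 20 to 120 N. Pads are 22 mm wide; open, the fingers measure 114 mm over their backs; the gripper's body (76 mm by 85 mm) begins 54 mm behind the grasp point. The pads swing forward as they close: fully open they stand 13 mm farther back than shut.
Start: joints at [1.176, 0.32, 1.565, -0, 1.257, -0.02], TCP at [0.21, 0.535, 0.405] pointing down, gripper open.
Joint ranges: [-3.11, 3.11], [-0.84, 2.01], [0.21, 2.61], [-1.34, 4.49], [0.05, 2.63], [-2.56, 2.56]. Speed limits (rad/s): [2.57, 2.57, 3.14, 3.14, 3.14, 3.14].

INTERFACE

Orientations are given as a unit quaternion [x, y, z, w].
In Python, from plant import sensors, vision, ticket, manip gives the robot as it stands.
- The arm moves only by the shell command python3 -m creep 'ROWS'. ROWS is JSON, a list that holds one entry, the list of rows, each a list of 7 numbers: the turn, a rotation vector about the tool's x, y, z in rad, then the shift along the tool's x, y, z in cm, then the opening, from 0 (shut) to 1 (fully open). A call has 1 to 20 rows; each row shifts and turns the commanded pose from where the row before left it, along the tool's axes as they then stand; what a row does not reach is not made up. A row lasts 1/12 s, in which the tool goes at most 41.7 mm and 7.16 degrees, less where a joint would pass 70% of its speed; a pose out of reach is approached as far as the arm can. A call is refused whole if a number of a shift passes 4.17 or a number of a turn 0.125, either way. A call with a gripper value outside its range is refused whole. The fingers move at their own pace and stop on an object; the grip force is fixed at half the most. Time passes only in rows, so rows that do not move let the fingers close. It gives the time, the measured TCP pose, the force, the opening and the grip force at its end, in the units of the state.
- sensors.state(): the state, without advancing time (a new reading comes with each control period).
- vision.grab_frame(name): name is "scene" or "top" or "wrist"; returns a dict with "image" (400x640x3 uint8, red, green, blue), "z_map" (400x640 float32, m along the optical axis (not along the pixel's ray), 0 where there is no reading), "fx", "fy", "cx", "cy" (pixels), "eye" and "orientation" of the camera in the world. Camera axes: x right, y up, looking along -z (the intrinsics and any distortion apply to the point x, -y, -z); pixel columns grow to the right and rows downward; lengths in m; the calibration is good to about 2 mm. A picture is of the moment at which its call begins.
- ticket.sign_off(): hands the job in; it is judged then, once.
The state is a dict: "t": time; "q": joint angles; "qd": joint speeds; "joint_torque": joint torques, N m; "position": TCP position; "ee_rot": TCP orientation; "contact_force": force on the tool from outside, world axes, zero at the start; "moment": the same for the moment, N m; "finger_gap": finger opening in m; "finger_force": force on a finger pad.
Only numpy, scipy, OpenCV 4.12 (cv2) and the standard library are available. Lean on these libraries where they do the work, as an engineer would, in place of code of your own. Each camera call takes 0.05 s, during which the arm holds its last target. There are 200 camera calls.

## Working session

There is one attempt and no reset: what is moved stays moved. The work goes in short steps, Python scripts to look and compute and a shell command to move; the robot and the scene stay as the last step left them, time stands still between calls to the robot, and variables do not carry over. Pictures are saved under pics/ and viewed, at most 10 in all, crops included, and the job is handed in when it is done.

```bash
mkdir -p pics; ls
cat > h.py <<'E'
import numpy as np, cv2
from scipy.spatial.transform import Rotation as R
from plant import sensors, vision, ticket, manip
def grab(n):
    f=vision.grab_frame(n); np.savez('/tmp/%s.npz'%n,**{k:np.array(v) for k,v in f.items()}); return f
def load(n): return dict(np.load('/tmp/%s.npz'%n))
def ray(f,u,v):
    d=np.array([(u-f['cx'])/f['fx'],-(v-f['cy'])/f['fy'],-1.]); return np.array(f['eye']),R.from_quat(f['orientation']).apply(d)
def atz(f,u,v,z):
    e,d=ray(f,u,v); return e+d*(z-e[2])/d[2]
def pix(f,u,v):
    e,d=ray(f,u,v); return e+d*float(f['z_map'][int(round(v)),int(round(u))])
def cloud(f):
    v,u=np.mgrid[0:400,0:640]; z=f['z_map']
    d=np.stack([(u-f['cx'])/f['fx']*z,-(v-f['cy'])/f['fy']*z,-z],-1)
    return (R.from_quat(f['orientation']).apply(d.reshape(-1,3))+np.array(f['eye'])).reshape(400,640,3)
def save(f,n): cv2.imwrite('pics/'+n,cv2.cvtColor(f['image'],cv2.COLOR_RGB2BGR))
E
python3 - <<'E'
from h import *
ims=[]
for n in ('scene','top'):
    f=grab(n); ims.append(f['image']); print(n,f['eye'],f['orientation'],f['fx'],f['cx'],[k for k in f])
    save(f,n+'1.png')
print(sensors.state())
E
```

```text
pics
scene [ 0.0996198  -0.42136271  0.70325616] [ 0.3507241  -0.14537911 -0.36781454  0.84886394] 380.24351362583167 320.1959503469646 ['image', 'z_map', 'fx', 'fy', 'cx', 'cy', 'eye', 'orientation']
top [ 0.46361625 -0.00721678  0.94494104] [-0.0330961   0.02760363  0.7079019  -0.70499474] 386.85211045340697 320.07098819115106 ['image', 'z_map', 'fx', 'fy', 'cx', 'cy', 'eye', 'orientation']
{'t': 0.1, 'q': array([ 1.17600661e+00,  3.20231466e-01,  1.56554477e+00, -2.53699529e-06,
        1.25739174e+00, -2.00011642e-02]), 'qd': array([-0.00090197, -0.00157976, -0.00358926,  0.00151101, -0.00085281,
       -0.00010136]), 'joint_torque': array([ 5.62527694e-04, -4.16404402e+01, -2.34703177e+01, -9.64754054e-05,
        4.95295521e-03,  1.38475633e-05]), 'position': array([0.21043805, 0.53495251, 0.40396887]), 'ee_rot': array([ 1.86298980e-01,  9.82492783e-01, -7.71033745e-04, -1.61008922e-04]), 'contact_force': array([-0.50459341, -0.27494142,  0.10165878]), 'moment': array([ 0.03638395, -0.03852287,  0.00632219]), 'finger_force': 0.0, 'finger_gap': 0.085474674626362}
```

View pics/scene1.png

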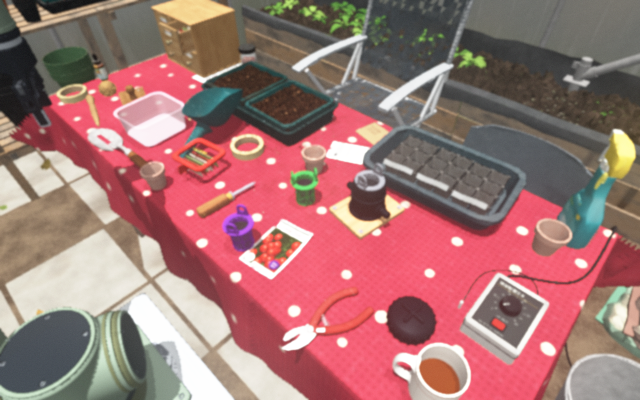

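View pics/top1.png

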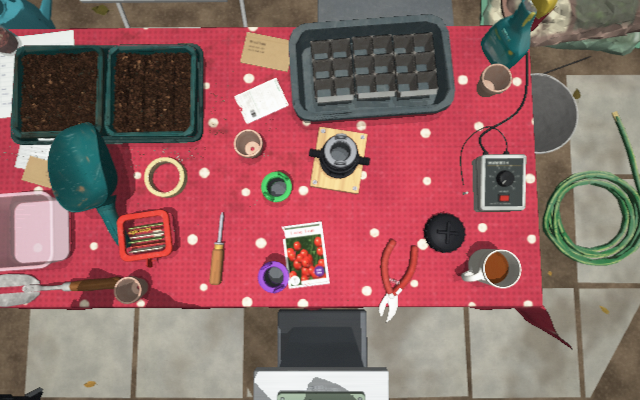

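The top view shows the pin with its handle around (217,262) and its point at (222,212). The grey strainer is in the black filter at (340,153). The green decoy is at (276,185), the purple one at (272,277) and the pot at (249,143). Next I'll measure these.

Run:
```python
from h import *
f=load('top'); C=cloud(f); im=f['image']
# pin: points above table in ROI
def table(name,u0,u1,v0,v1):
    c=C[v0:v1,u0:u1].reshape(-1,3); return np.percentile(c[:,2],[5,50,95])
print('ztable',table('t',225,255,240,300))
z=C[...,2]; m=np.zeros((400,640),np.uint8); hsv=cv2.cvtColor(im,cv2.COLOR_RGB2HSV)
roi=np.s_[205:292,200:240]
print('handle z',np.percentile(z[245:280,212:220],[5,50,95]))
hm=np.zeros((400,640),bool); s=hsv[roi]; hm[roi]=(s[...,0]>8)&(s[...,0]<30)&(s[...,1]>90)
v,u=np.nonzero(hm); print('handle px',len(u),u.min(),u.max(),v.min(),v.max())
rect=cv2.minAreaRect(np.c_[u,v].astype(np.float32)); print(rect)
mu=np.array([u,v]).T.astype(float); 
P=np.array([atz(f,a,b,0.026) for a,b in mu]); c=P.mean(0); w,V=np.linalg.eigh(np.cov(P[:,:2].T)); d=V[:,1]*np.sign(V[0,1]); s_=(P[:,:2]-c[:2])@d
print('handle c',c,'dir',d,np.degrees(np.arctan2(d[1],d[0])),s_.min(),s_.max())
rm=np.zeros((400,640),bool); s=hsv[roi]; rm[roi]=(s[...,1]<80); v,u=np.nonzero(rm); print('rod px',len(u),u.min(),u.max(),v.min(),v.max())
P=np.array([atz(f,a,b,0.015) for a,b in zip(u,v)]); 
k=np.argmax(P[:,0]);print('tip',P[k], 'line',np.polyfit(P[:,0],P[:,1],1))
# filter
g=C[120:190,300:380].reshape(-1,3)
for h in (.015,.05,.105,.127,.14): print(h,(abs(g[:,2]-h)<.006).sum())
for lo,hi in ((.098,.118),(.12,.16)):
    q=g[(g[:,2]>lo)&(g[:,2]<hi)]; 
    if len(q): print(lo,len(q),q.mean(0),q.min(0),q.max(0))
for n,(u,v) in dict(pot=(249,143),green=(276,185),purple=(272,277)).items(): print(n,pix(f,u,v), C[v-18:v+18,u-18:u+18,2].max())
big=cv2.resize(im[110:200,240:390],None,fx=4,fy=4,interpolation=cv2.INTER_CUBIC)
f2=load('scene'); b2=cv2.resize(f2['image'][150:250,280:420],None,fx=4.28,fy=2.4*1.5,interpolation=cv2.INTER_CUBIC)
b2=cv2.resize(f2['image'][155:245,280:430],None,fx=4,fy=4,interpolation=cv2.INTER_CUBIC)
big=big[:300];b2=b2[:300]
cv2.imwrite('pics/crop.png',cv2.cvtColor(np.vstack([big,b2]),cv2.COLOR_RGB2BGR))
```

```text
ztable [-0.00209173  0.00054498  0.00329908]
handle z [0.00253705 0.02519127 0.02832988]
handle px 429 210 223 244 284
((216.52476501464844, 264.2524719238281), (11.044912338256836, 40.199501037597656), 5.710593223571777)
handle c [0.39952799 0.24457005 0.026     ] dir [ 0.99637355 -0.08508675] -4.881013345360237 -0.045638217600391336 0.04805365505654463
rod px 174 200 223 212 290
tip [0.52451401 0.23661045 0.015     ] line [-0.25764247  0.36524206]
0.015 1526
0.05 234
0.105 492
0.127 31
0.14 49
0.098 592 [ 0.64976778 -0.04539438  0.10771222] [ 0.61330525 -0.08522707  0.09811937] [ 0.68970354 -0.00768456  0.11788803]
0.12 90 [ 0.65359739 -0.04592823  0.13259428] [ 0.62071109 -0.05981088  0.12033746] [ 0.68421855 -0.03315255  0.14270827]
pot [0.69682695 0.17594855 0.00182102] 0.9449410396127957
green [ 5.91599613e-01  1.08416501e-01 -9.68803743e-05] 0.9449410396127957
purple [ 0.36753556  0.11696472 -0.00180207] 0.9449410396127957
```

View pics/crop.png

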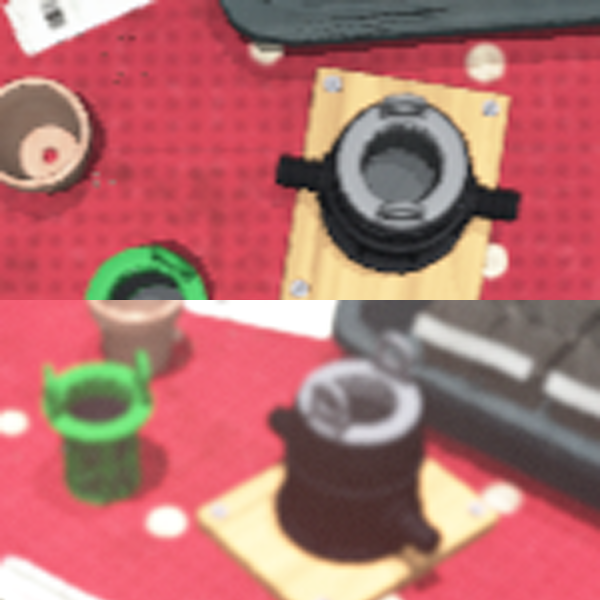

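The upper crop shows the strainer's lug tops at crop pixels (404,103) and (402,212), so the eyelet line lies nearly along world x. I'll move over the pin for a wrist check.

```bash
python3 -m creep '[[[0,0,0,-2,-1.4,0,1],[0,0,0,-2,-1.4,0,1],[0,0,0,-2,-1.4,0,1],[0,0,0,-2,-1.4,0,1],[0,0,0,-2,-1.4,0,1],[0,0,0,-2,-1.4,0,1],[0,0,0,-2,-1.4,0,1],[0,0,0,-2,-1.4,0,1],[0,0,0,-2,-1.4,0,1],[0,0,0,-2,-1.4,0,1],[0,0,0,-2,-1.4,0,1],[0,0,0,-2,-1.4,0,1],[0,0,0,-2,-1.4,0,1],[0,0,0,-2,-1.4,0,1],[0,0,-0.1,0,0,1,1],[0,0,-0.1,0,0,1,1],[0,0,-0.1,0,0,1,1],[0,0,0,0,0,0,1],[0,0,0,0,0,0,1]]]'
python3 - <<'E'
from h import *
f=grab('wrist'); save(f,'w1.png'); s=sensors.state(); print(s['position'],R.from_quat(s['ee_rot']).as_matrix().round(3)); print(f['eye'],R.from_quat(f['orientation']).as_matrix().round(3),f['fx'])
E
```

```text
t: 1.68
position: [0.3992, 0.2501, 0.3743]
ee_rot: [0.039, 0.999, -0.0, -0.001]
contact_force: [0.5, 0.1, 0.6]
finger_gap: 0.0852
finger_force: 0.0
[0.39934841 0.2502609  0.37480932] [[-0.997  0.077 -0.   ]
 [ 0.077  0.997 -0.   ]
 [ 0.    -0.    -1.   ]]
[0.31491526 0.25681868 0.34361535] [[ 0.078 -0.942 -0.327]
 [ 0.997  0.073  0.026]
 [-0.    -0.328  0.945]] 330.0250722947549
```

View pics/w1.png

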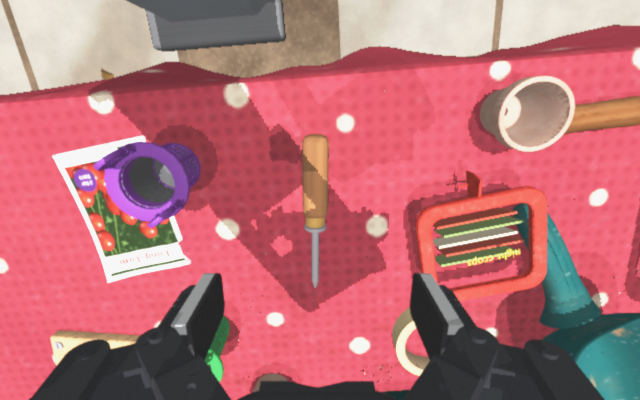

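The wrist view shows the handle from (315,136) to (316,228), the guard at (316,229) and the rod's point at (317,287). The space around it is free for the fingers.

Run:
```python
from h import *
f=load('wrist'); hsv=cv2.cvtColor(f['image'],cv2.COLOR_RGB2HSV)
print('handle z',np.percentile(cloud(f)[145:220,310:320,2],[10,50,90]))
r=np.s_[125:240,295:335]; m=np.zeros((400,640),bool); s=hsv[r]; m[r]=(s[...,0]>8)&(s[...,0]<30)&(s[...,1]>90)
v,u=np.nonzero(m); print(u.min(),u.max(),v.min(),v.max())
# mid line of handle per row at z=0.026 plane (top face)
rows=range(145,222,4); M=np.array([atz(f,u[v==k].mean(),k,0.026) for k in rows]); p=np.polyfit(M[:,0],M[:,1],1); print('mid',p,np.degrees(np.arctan(p[0])))
print('butt',atz(f,315,v.min(),.026),'front',atz(f,316,v.max(),.026))
r=np.s_[232:292,305:330]; m[:]=0; m[r]=(hsv[r][...,1]<90); v,u=np.nonzero(m); print(u.min(),u.max(),v.min(),v.max())
M=np.array([atz(f,u[v==k].mean(),k,0.013) for k in range(238,v.max()-8,3)]); q=np.polyfit(M[:,0],M[:,1],1); print('rod',q)
t=atz(f,u[v>=v.max()-1].mean(),v.max(),.013); print('tip',t,'line y there',np.polyval(p,t[0]))
# two-view check of height for tip with top view
g=load('top'); e1,d1=ray(f,317,v.max()); e2,d2=ray(g,222.,212.)
A=np.c_[d1,-d2]; x=np.linalg.lstsq(A,e2-e1,rcond=None)[0]; print('tri tip',e1+d1*x[0],e2+d2*x[1])
```

```text
handle z [0.02519203 0.02626352 0.02714774]
302 328 135 227
mid [-0.07708235  0.27917628] -4.407777520300896
butt [0.35277863 0.25207057 0.026     ] front [0.44677416 0.24564365 0.026     ]
309 320 232 287
rod [-0.07948132  0.28003871]
tip [0.52696532 0.23792248 0.013     ] line y there 0.23855655146071147
tri tip [0.52647688 0.24051527 0.01406717] [0.52464127 0.23711997 0.01305673]
```

```bash
python3 -m creep '[[[0,0,0,-0.3,-0.18,2.4,1],[0,0,0,0,0,2.7,1],[0,0,0,0,0,2.7,1],[0,0,0,0,0,2.7,1],[0,0,0,0,0,2.7,1],[0,0,0,0,0,2.7,1],[0,0,0,0,0,2,1],[0,0,0,0,0,1.2,1],[0,0,0,0,0,0.7,1],[0,0,0,0,0,0,1],[0,0,0,0,0,0,0],[0,0,0,0,0,0,0],[0,0,0,0,0,0,0],[0,0,0,0,0,0,0],[0,0,0,0,0,0,0],[0,0,0,0,0,0,0],[0,0,0,0,0,0,0],[0,0,0,0,0,0,0]]]'
```

```text
t: 3.23
position: [0.4025, 0.2484, 0.1776]
ee_rot: [0.037, 0.999, 0.001, 0.001]
contact_force: [-0.7, -0.6, 6.3]
finger_gap: 0.0248
finger_force: 60.7
```

```bash
python3 -m creep '[[[0,0,0,0,0,-1,0],[0,0,0,0,0,-2.5,0],[0,0,0,0,0,-3,0],[0,0,0,0,0,-3,0],[0,0,0,0,0,-2.5,0],[0,0,0,-0.44,-2.42,0,0],[0,0,0,-0.44,-2.42,0,0],[0,0,0,-0.44,-2.42,0,0],[0,0,0,-0.44,-2.42,0,0],[0,0,0,-0.44,-2.42,0,0],[0,0,0,-0.44,-2.42,0,0],[0,0,0,-0.44,-2.42,0,0],[0,0,0,-0.44,-2.42,0,0],[0,0,0,-0.44,-2.42,0,0],[0,0,0,-0.44,-2.42,0,0],[0,0,0,-0.44,-2.42,0,0],[0,0,0,-0.44,-2.42,0,0],[0,0,0,0,0,0,0],[0,0,0,0,0,0,0]]]'
python3 - <<'E'
from h import *
f=grab('wrist'); save(f,'w2.png'); t=grab('top'); sc=grab('scene')
print(sensors.state()['position'])
b=cv2.resize(t['image'][110:260,270:420],None,fx=4,fy=4,interpolation=cv2.INTER_CUBIC)
cv2.imwrite('pics/t2.png',cv2.cvtColor(b,cv2.COLOR_RGB2BGR))
E
```

```text
t: 4.82
position: [0.4329, -0.0462, 0.2965]
ee_rot: [0.039, 0.999, 0.0, -0.0]
contact_force: [0.0, -0.1, -1.9]
finger_gap: 0.0247
finger_force: 59.8
[ 0.43281809 -0.04470448  0.29656466]
```

View pics/w2.png

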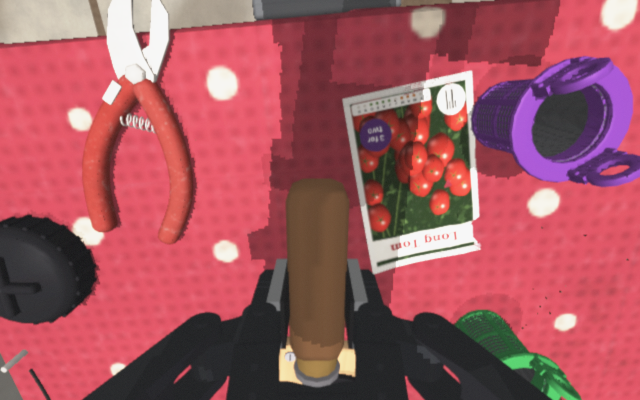

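The wrist view shows the handle held straight between the pads, from (317,180) to (317,380), but the fingers hide the rod. I'll check with the top view.

View pics/t2.png

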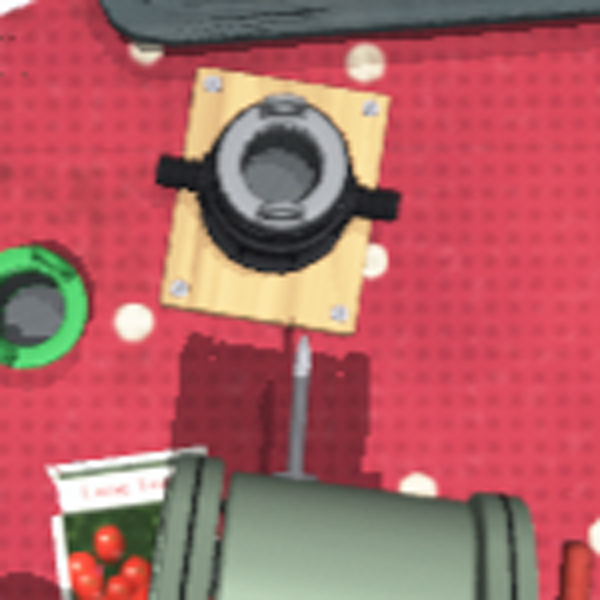

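The top crop shows the rod's point at crop (304,340) with the guard near (295,476), the near lug at (280,212) and the far lug at (286,103). The green decoy has not been touched. I'll compute the geometry.

```bash
cat > m.py <<'E'
from h import *
def lugs(f,box):
    C=cloud(f); u0,u1,v0,v1=box; g=C[v0:v1,u0:u1].reshape(-1,3); o=[]
    q=g[(g[:,2]>.1225)&(g[:,2]<.145)]
    for a in (q[q[:,0]<.652],q[q[:,0]>=.652]):
        if len(a): print('lug',len(a),np.median(a,0).round(4),a.min(0).round(4),a.max(0).round(4))
        o.append(a)
    r=g[(g[:,2]>.1)&(g[:,2]<.118)]; print('ring z',np.percentile(r[:,2],[10,50,90]))
    return o
def rod(f,box):  # grey low-sat pixels above bench
    u0,u1,v0,v1=box; C=cloud(f)[v0:v1,u0:u1]; hs=cv2.cvtColor(f['image'],cv2.COLOR_RGB2HSV)[v0:v1,u0:u1]
    m=(hs[...,1]<70); v,u=np.nonzero(m); return u+u0,v+v0,C[m]
E
python3 - <<'E'
from m import *
t=load('top'); s=load('scene')
print('TOP'); lugs(t,(318,362,125,180)); print('SCENE'); lugs(s,(340,400,160,200))
u,v,c=rod(t,(336,352,193,229)); print(len(u),u.min(),u.max(),v.min(),v.max()); k=c[:,2]>.08; print(k.sum(),'rod z',np.percentile(c[k,2],[10,50,90]))
x,y=np.polyfit(v,u,1); print('rod px line slope',x,y)
# grey ring of strainer in top
hs=cv2.cvtColor(t['image'],cv2.COLOR_RGB2HSV); m=np.zeros((400,640),np.uint8); b=np.s_[125:185,315:370]; m[b]=((hs[b][...,1]<45)&(hs[b][...,2]>125)).astype(np.uint8)
cs,_=cv2.findContours(m,cv2.RETR_EXTERNAL,cv2.CHAIN_APPROX_NONE); k=max(cs,key=cv2.contourArea); (cx,cy),(a,bb),an=cv2.fitEllipse(k); print('ring',cx,cy,a,bb); print(atz(t,cx,cy,.110))
for z in (.130,.142): print(z,'near top',atz(t,340,163,z),'far top',atz(t,341.5,135.75,z))
for z in (.12,.125,.13,.135): print(z,'tip',atz(t,346,194.5,z),'guard',atz(t,343.8,229,z), 'grad', atz(t,np.polyval([x,y],200),200,z)-atz(t,np.polyval([x,y],222),222,z))
# scene crop
b=cv2.resize(s['image'][145:245,290:430],None,fx=5,fy=5,interpolation=cv2.INTER_CUBIC); cv2.imwrite('pics/s2.png',cv2.cvtColor(b,cv2.COLOR_RGB2BGR))
E
```

```text
TOP
lug 38 [ 0.6227 -0.0435  0.1365] [ 0.6208 -0.0567  0.123 ] [ 0.6262 -0.0331  0.1424]
lug 40 [ 0.6802 -0.0461  0.1367] [ 0.6785 -0.0598  0.1226] [ 0.6839 -0.0338  0.1425]
ring z [0.10345601 0.10882536 0.11157837]
SCENE
lug 62 [ 0.6241 -0.0522  0.1334] [ 0.5397 -0.0581  0.1226] [ 0.6291 -0.0338  0.1396]
lug 40 [ 0.6825 -0.0471  0.1329] [ 0.6803 -0.0605  0.1226] [ 0.6874 -0.0344  0.1396]
ring z [0.10236834 0.10868453 0.1118563 ]
131 338 347 194 228
121 rod z [0.13263763 0.13477573 0.13755957]
rod px line slope -0.08932218738629386 363.22666215620825
ring 340.19989013671875 150.92283630371094 27.71407127380371 31.897830963134766
[ 0.65126654 -0.04540495  0.11      ]
0.13 near top [ 0.62061374 -0.04384861  0.13      ] far top [ 0.67982302 -0.0475513   0.13      ]
0.142 near top [ 0.61830195 -0.04330921  0.142     ] far top [ 0.67663938 -0.04695737  0.142     ]
0.12 tip [ 0.55408206 -0.0565946   0.12      ] guard [ 0.48029081 -0.05121419  0.12      ] grad [ 0.04706587 -0.00462642  0.        ]
0.125 tip [ 0.55353375 -0.05629532  0.125     ] guard [ 0.48018974 -0.05094752  0.125     ] grad [ 0.0467806  -0.00459838  0.        ]
0.13 tip [ 0.55298543 -0.05599604  0.13      ] guard [ 0.48008868 -0.05068085  0.13      ] grad [ 0.04649534 -0.00457034  0.        ]
0.135 tip [ 0.55243711 -0.05569676  0.135     ] guard [ 0.47998761 -0.05041418  0.135     ] grad [ 0.04621007 -0.0045423   0.        ]
```

View pics/s2.png

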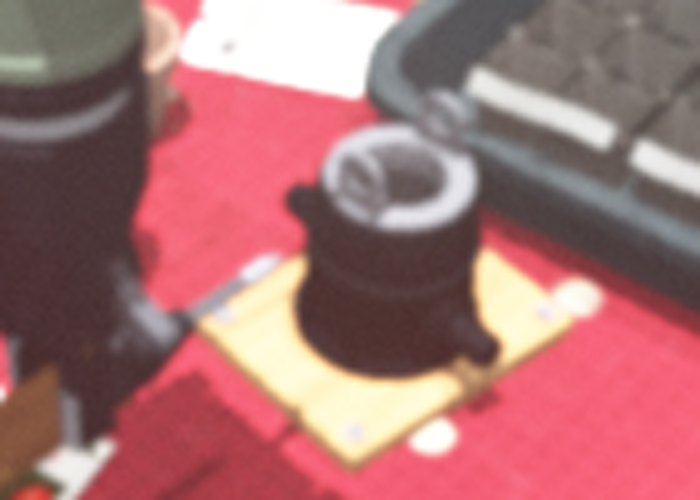

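The scene crop shows the near eyelet at crop (360,185) and the far one at (445,115). The rod points at the filter from lower left, with its point at (275,262). Next I'll line the rod up with the eyelet axis, at about -2.5° yaw and z 0.127.

```bash
python3 -m creep '[[[0,0,-0.017,0,0.4,0.25,0],[0,0,-0.018,0,0.4,0.25,0],[0,0,0,0,0,0,0],[0,0,0,0,0,0,0],[0,0,0,0,0,0,0]]]'
cat > chk.py <<'E'
from m import *
t=grab('top'); s=grab('scene'); st=sensors.state(); print(st['position'],R.from_quat(st['ee_rot']).as_matrix()[:,0].round(4))
u,v,c=rod(t,(330,352,185,229)); k=c[:,2]>.08; u,v,c=u[k],v[k],c[k]; print(len(u),u.min(),u.max(),v.min(),v.max())
rows=[r for r in range(v.min()+4,v.max()-3)]; 
P=np.array([atz(t,u[v==r].mean(),r,.128) for r in rows]); p=np.polyfit(P[:,0],P[:,1],1); print('rod slope',p[0],'y at .62,.68 at z.128',np.polyval(p,[.555,.62,.68]))
q=np.polyfit(c[:,0],c[:,2],1); print('rod z fit slope',q[0],'z top at .5,.55',np.polyval(q,[.5,.55]))
# scene: rod line in pixels; height via line/plane intersection: rays onto the vertical plane of rod
b=(330,365,0,0)
hs=cv2.cvtColor(s['image'],cv2.COLOR_RGB2HSV); C=cloud(s); m=(hs[...,1]<90)&(C[...,0]>.49)&(C[...,0]<.60)&(abs(C[...,1]+.04)<.03)&(C[...,2]>.09)&(C[...,2]<.16)
vv,uu=np.nonzero(m); cc=C[m]; print('scene rod n',len(uu)); 
H=[]
for a,b in zip(uu,vv):
    e,d=ray(s,a,b); L=(np.polyval(p,e[0])-e[1])/(d[1]-p[0]*d[0]); H.append(e+L*d)
H=np.array(H); 
if len(H)>8:
    q=np.polyfit(H[:,0],H[:,2],1); print('scene plane: slope',q[0],'z at .5,.55',np.polyval(q,[.5,.55]),'tip x',H[:,0].max())
    # same plane for near-lug top/eye
E
python3 chk.py
```

```text
t: 5.38
position: [0.4337, -0.037, 0.2917]
ee_rot: [0.019, 1.0, 0.0, -0.0]
contact_force: [-0.1, 0.1, -0.8]
finger_gap: 0.0246
finger_force: 59.8
[ 0.43370519 -0.03724147  0.29175614] [-9.992e-01  3.950e-02 -2.000e-04]
124 333 343 194 228
rod slope -0.043911756232327015 y at .62,.68 at z.128 [-0.04263812 -0.04549238 -0.04812709]
rod z fit slope -0.6831990315614911 z top at .5,.55 [0.14617214 0.11201219]
scene rod n 55
scene plane: slope -0.06006981556929348 z at .5,.55 [0.12993784 0.12693434] tip x 0.5594640471089363
```

Run:
```python
from m import *
t=load('top'); s=load('scene')
u,v,c=rod(t,(330,352,185,229)); 
L=[]
for r in range(198,227):
    k=(v==r)&(c[:,2]>.1)
    if k.any(): i=np.argmin(abs(u[k]-u[k].mean())); L.append(c[k][i])
L=np.array(L); q=np.polyfit(L[:,0],L[:,2],1); print('top depth slope',q[0],np.polyval(q,[.49,.55]),np.std(L[:,2]-np.polyval(q,L[:,0])))
p0=-0.043912; y0=-0.04263812
hs=cv2.cvtColor(s['image'],cv2.COLOR_RGB2HSV); C=cloud(s); m=(hs[...,1]<90)&(C[...,0]>.49)&(C[...,0]<.60)&(abs(C[...,1]+.04)<.03)&(C[...,2]>.09)&(C[...,2]<.16)
vv,uu=np.nonzero(m); W=[];D=[]
for a in range(uu.min(),uu.max()+1):
    b=vv[uu==a]
    if len(b)<2: continue
    e,d=ray(s,a,b.mean()); l=(y0+p0*(e[0]-.555)-e[1])/(d[1]-p0*d[0]); P=e+l*d; W.append((a,b.min(),b.max(),*P.round(4), np.median(C[m][uu==a],0)[2].round(4)))
for w in W: print(w)
for n,px,X in (('near',(362,182),.6235),('far',(379,168),.6815)):
    e,d=ray(s,*px); print(n,e+d*(X-e[0])/d[0])
```

```text
top depth slope -0.012532498459560146 [0.1305322  0.12978025] 0.001286085653876669
(326, np.int64(204), np.int64(206), np.float64(0.5105), np.float64(-0.0407), np.float64(0.1302), np.float64(0.1299))
(327, np.int64(204), np.int64(206), np.float64(0.5135), np.float64(-0.0408), np.float64(0.1281), np.float64(0.1307))
(328, np.int64(203), np.int64(206), np.float64(0.5165), np.float64(-0.0409), np.float64(0.1274), np.float64(0.1303))
(329, np.int64(202), np.int64(205), np.float64(0.5195), np.float64(-0.0411), np.float64(0.1283), np.float64(0.1297))
(330, np.int64(201), np.int64(204), np.float64(0.5225), np.float64(-0.0412), np.float64(0.1292), np.float64(0.1291))
(331, np.int64(201), np.int64(203), np.float64(0.5255), np.float64(-0.0413), np.float64(0.1286), np.float64(0.1293))
(332, np.int64(200), np.int64(203), np.float64(0.5285), np.float64(-0.0415), np.float64(0.1279), np.float64(0.1297))
(333, np.int64(199), np.int64(202), np.float64(0.5315), np.float64(-0.0416), np.float64(0.1288), np.float64(0.1312))
(334, np.int64(199), np.int64(201), np.float64(0.5346), np.float64(-0.0417), np.f
[... 237 characters left out ...]
4(0.1284), np.float64(0.1297))
(337, np.int64(197), np.int64(199), np.float64(0.5438), np.float64(-0.0421), np.float64(0.1278), np.float64(0.1292))
(338, np.int64(196), np.int64(199), np.float64(0.5469), np.float64(-0.0423), np.float64(0.1271), np.float64(0.1301))
(339, np.int64(196), np.int64(198), np.float64(0.5501), np.float64(-0.0424), np.float64(0.1265), np.float64(0.1297))
(340, np.int64(196), np.int64(197), np.float64(0.5532), np.float64(-0.0426), np.float64(0.1258), np.float64(0.1294))
(341, np.int64(195), np.int64(196), np.float64(0.5563), np.float64(-0.0427), np.float64(0.1267), np.float64(0.1296))
near [ 0.6235     -0.0469689   0.12411174]
far [ 0.6815     -0.04997418  0.13110244]
```

```bash
python3 -m creep '[[[0,0,0,-1,0.08,0,0],[0,0,0,-1,0,0,0],[0,0,0,-1,0,0,0],[0,0,0,-1,0,0,0],[0,0,0,-1,0,0,0],[0,0,0,-0.5,0,0,0],[0,0,0,-0.5,0,0,0],[0,0,0,-0.5,0,0,0],[0,0,0,-0.5,0,0,0],[0,0,0,-0.5,0,0,0],[0,0,0,-0.5,0,0,0],[0,0,0,-0.5,0,0,0],[0,0,0,-0.5,0,0,0],[0,0,0,0,0,0,0],[0,0,0,0,0,0,0]]]'
python3 - <<'E'
from h import *
t=grab('top'); s=grab('scene'); st=sensors.state(); print(st['position'],st['contact_force'])
a=cv2.resize(t['image'][125:200,310:385],None,fx=6,fy=6,interpolation=cv2.INTER_CUBIC)[:,:400]
b=cv2.resize(s['image'][155:211,335:391],None,fx=8,fy=8,interpolation=cv2.INTER_CUBIC)[:450,:400]
b=cv2.copyMakeBorder(b,0,450-b.shape[0],0,0,cv2.BORDER_CONSTANT)
cv2.imwrite('pics/c3.png',cv2.cvtColor(np.hstack([a,b]),cv2.COLOR_RGB2BGR))
E
```

```text
t: 6.73
position: [0.5238, -0.0402, 0.2916]
ee_rot: [0.02, 1.0, 0.0, -0.0]
contact_force: [-0.4, -0.0, -1.2]
finger_gap: 0.0247
finger_force: 59.8
[ 0.52338017 -0.04012582  0.29159228] [ 0.34105657 -0.24386137 -0.53771953]
```

View pics/c3.png

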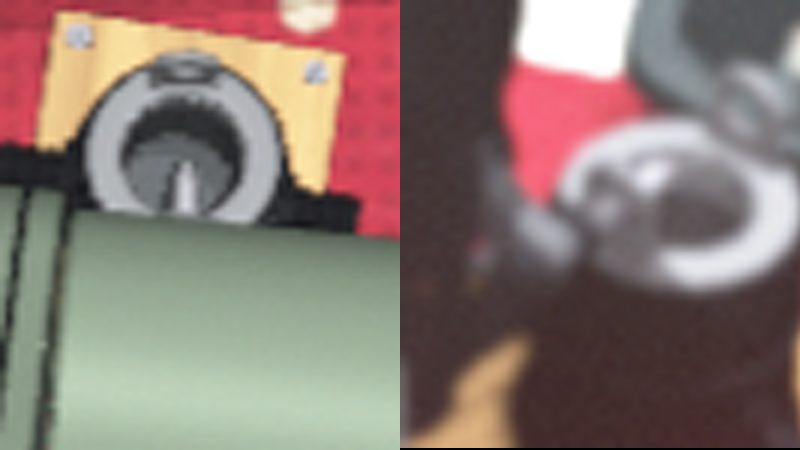

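The rod is through the near eyelet, with its point at crop (186,165) heading for the far lug at (187,70). There is no contact force, so I'll push on.

```bash
python3 -m creep '[[[0,0,0,-0.5,0,0,0],[0,0,0,-0.5,0,0,0],[0,0,0,-0.5,0,0,0],[0,0,0,-0.5,0,0,0],[0,0,0,-0.5,0,0,0],[0,0,0,-0.5,0,0,0],[0,0,0,-0.4,0,0,0],[0,0,0,-0.4,0,0,0],[0,0,0,-0.2,0,0,0],[0,0,0,0,0,0,0],[0,0,0,0,0,0,0]]]'
python3 - <<'E'
from h import *
t=grab('top'); s=grab('scene'); st=sensors.state(); print(st['position'],st['contact_force'])
a=cv2.resize(t['image'][120:180,310:377],None,fx=6,fy=6,interpolation=cv2.INTER_CUBIC)[:,:400]
b=cv2.resize(s['image'][150:210,340:407],None,fx=6,fy=6,interpolation=cv2.INTER_CUBIC)[:,:400]
cv2.imwrite('pics/c4.png',cv2.cvtColor(np.hstack([a,b]),cv2.COLOR_RGB2BGR))
E
```

```text
t: 7.75
position: [0.5635, -0.0417, 0.2916]
ee_rot: [0.02, 1.0, 0.0, -0.0]
contact_force: [-0.4, -0.5, -1.6]
finger_gap: 0.0245
finger_force: 59.8
[ 0.56335564 -0.0417414   0.29166579] [ 0.65186256  0.08259705 -0.93342507]
```

View pics/c4.png

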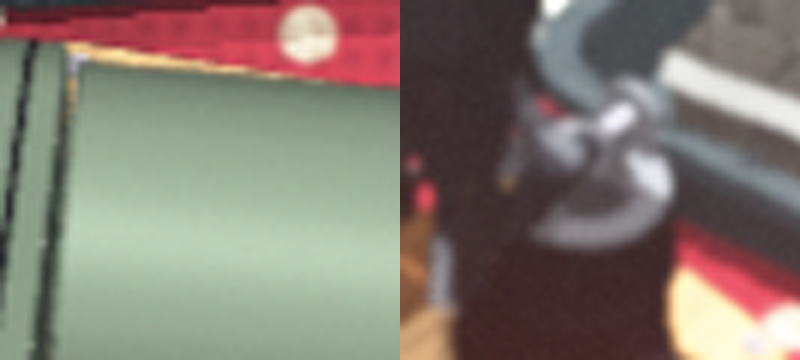

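The scene crop shows the rod inside the far eyelet at (615,115), with its point at about (640,95). I'll push the last millimetres gently until the guard nearly meets the lug.

```bash
python3 -m creep '[[[0,0,0,-0.1,0,0,0],[0,0,0,-0.1,0,0,0],[0,0,0,-0.1,0,0,0],[0,0,0,0,0,0,0],[0,0,0,0,0,0,0]]]'; python3 -m creep '[[[0,0,0,-0.1,0,0,0],[0,0,0,0,0,0,0]]]';python3 -m creep '[[[0,0,0,-0.1,0,0,0],[0,0,0,0,0,0,0]]]'
```

```text
t: 8.27
position: [0.5666, -0.0418, 0.2917]
ee_rot: [0.02, 1.0, 0.0, 0.0]
contact_force: [-0.7, -0.4, -1.5]
finger_gap: 0.0251
finger_force: 59.8
t: 8.43
position: [0.5677, -0.0419, 0.2917]
ee_rot: [0.02, 1.0, 0.0, 0.0]
contact_force: [-0.8, -0.3, -1.4]
finger_gap: 0.0246
finger_force: 59.8
t: 8.6
position: [0.5687, -0.0419, 0.2917]
ee_rot: [0.02, 1.0, 0.0, 0.0]
contact_force: [0.3, -0.2, -1.0]
finger_gap: 0.0248
finger_force: 59.8
```

```bash
python3 -m creep '[[[0,0,0,0.15,0,0,0],[0,0,0,0,0,0,0],[0,0,0,0,0,-0.2,0],[0,0,0,0,0,-0.2,0],[0,0,0,0,0,-0.3,0],[0,0,0,0,0,-0.5,0],[0,0,0,0,0,-0.8,0],[0,0,0,0,0,-1,0],[0,0,0,0,0,-1,0],[0,0,0,0,0,0,0],[0,0,0,0,0,0,0]]]'
python3 - <<'E'
from h import *
s=grab('scene'); C=cloud(s); print(sensors.state()['contact_force'])
b=cv2.resize(s['image'][120:220,320:430],None,fx=5,fy=5,interpolation=cv2.INTER_CUBIC)
cv2.imwrite('pics/c5.png',cv2.cvtColor(b,cv2.COLOR_RGB2BGR))
E
```

```text
t: 9.52
position: [0.5672, -0.0419, 0.3329]
ee_rot: [0.02, 1.0, -0.0, 0.001]
contact_force: [0.7, 0.3, -2.4]
finger_gap: 0.0249
finger_force: 59.7
[-0.29701933  0.37235782 -3.80132398]
```

View pics/c5.png

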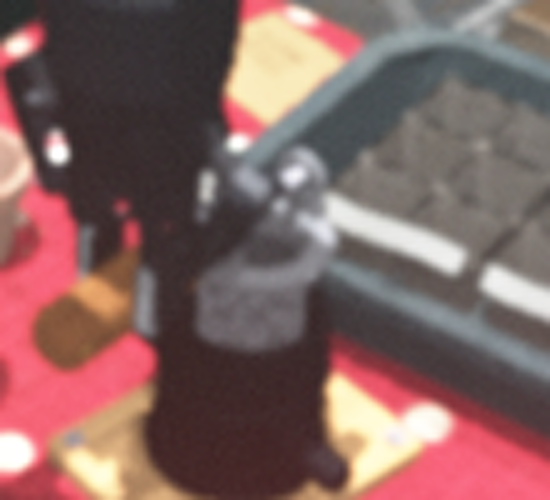

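The mesh basket has come up out of the body at crop (250,310), upright and level on the rod. I'll keep lifting.

```bash
python3 -m creep '[[[0,0,0,0,0,-0.7,0],[0,0,0,0,0,-1,0],[0,0,0,0,0,-1,0],[0,0,0,0,0,-1,0],[0,0,0,0,0,-1,0],[0,0,0,0,0,-1,0],[0,0,0,0,0,-1,0],[0,0,0,0,0,-1,0],[0,0,0,0,0,-1,0],[0,0,0,0,0,-0.6,0],[0,0,0,0,0,-0.3,0],[0,0,0,0,0,0,0],[0,0,0,0,0,0,0],[0,0,0,0,0,0,0],[0,0,0,0,0,0,0]]]'
cat > st.py <<'E'
from h import *
s=grab('scene'); C=cloud(s); hs=cv2.cvtColor(s['image'],cv2.COLOR_RGB2HSV); st=sensors.state(); print(st['t'],st['position'],st['contact_force'],st['moment'])
m=(hs[...,1]<60)&(hs[...,2]>60)&(C[...,0]>.56)&(C[...,0]<.76)&(abs(C[...,1]+.045)<.05)&(C[...,2]>.115)&(C[...,2]<.40)
c=C[m]; print(len(c),c.min(0),c.max(0))
for z in np.arange(.12,.40,.01):
    q=c[(c[:,2]>=z)&(c[:,2]<z+.01)]
    if len(q): print(round(z,3),len(q),q[:,0].min().round(3),q[:,0].max().round(3),q[:,1].min().round(3),q[:,1].max().round(3))
E
python3 st.py
```

```text
t: 10.82
position: [0.567, -0.0419, 0.427]
ee_rot: [0.02, 1.0, 0.0, -0.001]
contact_force: [-0.2, 0.5, -2.5]
finger_gap: 0.0246
finger_force: 59.7
10.8667 [ 0.56702117 -0.0419003   0.42708036] [ 0.11288636 -0.01163017 -1.79030935] [-0.03741918  0.1113159  -0.01419979]
1348 [ 0.56002372 -0.09484871  0.17187311] [0.6862754  0.00488741 0.399971  ]
0.17 74 0.628 0.664 -0.072 -0.024
0.18 78 0.63 0.661 -0.072 -0.034
0.19 82 0.629 0.666 -0.072 -0.033
0.2 89 0.628 0.678 -0.072 -0.031
0.21 123 0.628 0.679 -0.072 -0.028
0.22 123 0.629 0.679 -0.072 -0.028
0.23 77 0.619 0.68 -0.078 -0.028
0.24 210 0.618 0.685 -0.081 -0.034
0.25 51 0.56 0.686 -0.062 -0.033
0.26 116 0.56 0.686 -0.069 -0.018
0.27 43 0.56 0.685 -0.069 -0.018
0.28 38 0.56 0.574 -0.069 -0.018
0.29 17 0.56 0.574 -0.071 -0.023
0.3 28 0.56 0.579 -0.09 -0.006
0.31 22 0.56 0.581 -0.094 0.005
0.32 21 0.56 0.586 -0.066 0.002
0.33 4 0.562 0.567 0.001 0.004
0.34 33 0.562 0.572 -0.092 0.004
0.35 59 0.561 0.573 -0.095 0.005
0.36 34 0.561 0.576 -0.088 -0.078
0.37 7 0.572 0.578 -0.08 -0.077
0.38 10 0.573 0.59 -0.079 -0.073
0.39 9 0.576 0.585 -0.079 -0.075
```

```bash
python3 -m creep '[[[0,-0.015,0,0.23,0,0,0],[0,-0.03,0,0.46,0,0,0],[0,-0.03,0,0.46,0,0,0],[0,-0.03,0,0.46,0,0,0],[0,-0.03,0,0.46,0,0,0],[0,-0.03,0,0.46,0,0,0],[0,-0.03,0,0.46,0,0,0],[0,-0.03,0,0.46,0,0,0],[0,-0.03,0,0.46,0,0,0],[0,-0.03,0,0.46,0,0,0],[0,-0.03,0,0.46,0,0,0],[0,-0.03,0,0.46,0,0,0],[0,-0.03,0,0.46,0,0,0],[0,-0.03,0,0.46,0,0,0],[0,-0.03,0,0.46,0,0,0],[0,-0.03,0,0.46,0,0,0],[0,-0.03,0,0.46,0,0,0],[0,-0.03,0,0.46,0,0,0],[0,-0.03,0,0.46,0,0,0],[0,-0.03,0,0.46,0,0,0]]]'
python3 -m creep '[[[0,-0.03,0,0.46,0,0,0],[0,-0.015,0,0.23,0,0,0],[0,0,0,0,0,0,0],[0,0,0,0,0,0,0],[0,0,0,0,0,0,0],[0,0,0,0,0,0,0],[0,0,0,0,0,0,0],[0,0,0,0,0,0,0]]]'
python3 st.py; python3 -c "
from h import *
M=R.from_quat(sensors.state()['ee_rot']).as_matrix();print(np.degrees(np.arcsin(-M[2,0])))"
```

```text
t: 12.53
position: [0.4813, -0.0384, 0.4031]
ee_rot: [0.019, 0.957, -0.006, 0.288]
contact_force: [-0.0, 0.4, -1.4]
finger_gap: 0.0249
finger_force: 59.7
t: 13.2
position: [0.4766, -0.0383, 0.3996]
ee_rot: [0.019, 0.951, -0.006, 0.31]
contact_force: [0.7, -0.7, -2.2]
finger_gap: 0.0251
finger_force: 59.7
13.25 [ 0.4765369  -0.03828627  0.39964719] [-1.04173775  0.27114086 -2.02544459] [ 0.08124135  0.58851353 -0.0040004 ]
1266 [ 0.56033718 -0.08128811  0.2315032 ] [ 0.70074365 -0.01083385  0.34317332]
0.23 37 0.661 0.684 -0.072 -0.036
0.24 74 0.56 0.694 -0.073 -0.036
0.25 106 0.561 0.701 -0.074 -0.023
0.26 142 0.561 0.699 -0.073 -0.023
0.27 112 0.562 0.697 -0.072 -0.021
0.28 101 0.587 0.691 -0.076 -0.02
0.29 199 0.588 0.687 -0.081 -0.011
0.3 225 0.607 0.679 -0.081 -0.012
0.31 140 0.61 0.679 -0.074 -0.019
0.32 67 0.643 0.677 -0.06 -0.033
0.33 55 0.658 0.674 -0.058 -0.035
0.34 8 0.661 0.664 -0.051 -0.043
36.096381993639966
```

```bash
python3 -m creep '[[[0,0,0,0,0,0,0],[0,0,0,0,0,0,0],[0,0,0,0,0,0,0],[0,0,0,0,0,0,0],[0,0,0,0,0,0,0],[0,0,0,0,0,0,0]]]'; python3 -c "
from plant import ticket; print(ticket.sign_off())"
```

```text
t: 13.75
position: [0.4764, -0.0383, 0.3996]
ee_rot: [0.019, 0.951, -0.006, 0.31]
contact_force: [-0.4, 0.4, -1.5]
finger_gap: 0.0246
finger_force: 59.7
the job is handed in; nothing more can be done
None
```

I handed the job in at 13.8 s, with the strainer on the pin out of the filter, the gripper tilted about 36° and the basket's bottom about 0.23 m up; the sign-off returned no verdict, so I don't know whether it passed.

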